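# Find the sound bay of the cell charger by feel and load the D cell

### The job

Only one of the three bays of the desktop charger still has a contact leaf with its full spring. Working from the robot's left-hand bay to its right-hand bay, push each leaf gently but fully back to its stop and feel how hard it pushes back, without straining it; then load the D cell (the larger of the two in the ribbed tray) into the bay with the stiffest leaf, fully down on its rails with the button end against the fixed contact, and let go. Leave everything else on the desk as it is.

Things in the scene. Friction and masses are not known exactly. Their poses are not given: they have to be found in the camera images.
- charger: pale grey desktop charger, 150 x 262 mm, housing 30 mm high, fixed to the desk. Origin at the desk under its centre; x away from the robot, y to the robot's left, across the three bays (at y = +80, 0, -80 mm)
- bay_a: one of three identical bays; which is left, middle or right varies. Origin on the deck (30 mm above the desk) at the bay's centre; x along the bay, away from the robot, from the leaf to the fixed contact; z up. Two rails along x, 44 mm long, 22 mm apart inside, tops 16 mm above the deck: a loaded D cell lies on them, axis at y = 0, 29 mm above the deck. Else the bay is open between its ends
- bay_b: one of three identical bays; which is left, middle or right varies. Origin on the deck (30 mm above the desk) at the bay's centre; x along the bay, away from the robot, from the leaf to the fixed contact; z up. Two rails along x, 44 mm long, 22 mm apart inside, tops 16 mm above the deck: a loaded D cell lies on them, axis at y = 0, 29 mm above the deck. Else the bay is open between its ends
- bay_c: one of three identical bays; which is left, middle or right varies. Origin on the deck (30 mm above the desk) at the bay's centre; x along the bay, away from the robot, from the leaf to the fixed contact; z up. Two rails along x, 44 mm long, 22 mm apart inside, tops 16 mm above the deck: a loaded D cell lies on them, axis at y = 0, 29 mm above the deck. Else the bay is open between its ends
- leaf_a (a joint): leaf of bay_a: deflection in rad: 0 at rest, 0.28 at its rigid back-stop (about 8 mm at the crown). It pushes back in proportion, with 2.5 to 9.5 N at the stop according to its condition, and springs back when let go. More than 25 N strains it
- leaf_b (a joint): leaf of bay_b: deflection in rad: 0 at rest, 0.28 at its rigid back-stop (about 8 mm at the crown). It pushes back in proportion, with 2.5 to 9.5 N at the stop according to its condition, and springs back when let go. More than 25 N strains it
- leaf_c (a joint): leaf of bay_c: deflection in rad: 0 at rest, 0.28 at its rigid back-stop (about 8 mm at the crown). It pushes back in proportion, with 2.5 to 9.5 N at the stop according to its condition, and springs back when let go. More than 25 N strains it
- strip_a: leaf strip of bay_a; origin on the face of its crown (innermost line), at rest 32 mm above the deck at bay x = -27.5 mm. Nickel strip 14 mm wide, 50 mm high, clamped at the deck, leaning in to the crown, the free end flared 6 mm outward above the crown as a lead-in. Press it along bay -x, outward, e.g. with the side of the shut fingers, their ends 6 to 10 mm below the crown, above the rails
- strip_b: leaf strip of bay_b; origin on the face of its crown (innermost line), at rest 32 mm above the deck at bay x = -27.5 mm. Nickel strip 14 mm wide, 50 mm high, clamped at the deck, leaning in to the crown, the free end flared 6 mm outward above the crown as a lead-in. Press it along bay -x, outward, e.g. with the side of the shut fingers, their ends 6 to 10 mm below the crown, above the rails
- strip_c: leaf strip of bay_c; origin on the face of its crown (innermost line), at rest 32 mm above the deck at bay x = -27.5 mm. Nickel strip 14 mm wide, 50 mm high, clamped at the deck, leaning in to the crown, the free end flared 6 mm outward above the crown as a lead-in. Press it along bay -x, outward, e.g. with the side of the shut fingers, their ends 6 to 10 mm below the crown, above the rails
- bay_a_plate (a point): bay_a: point of its fixed nickel contact plate (far end, 18 mm wide, 38 mm high, above it a 9 mm lip flared outward by 4 mm) where a loaded cell's button touches, 29 mm above the deck. Plate to crown at rest: 57 mm, 4.5 mm less than the cell, so the cell pushes the leaf back as it is pushed straight down (3 to 8 N, on the base end: it tends to tip that end up); at the flare's top 63 mm are free
- bay_b_plate (a point): bay_b: point of its fixed nickel contact plate (far end, 18 mm wide, 38 mm high, above it a 9 mm lip flared outward by 4 mm) where a loaded cell's button touches, 29 mm above the deck. Plate to crown at rest: 57 mm, 4.5 mm less than the cell, so the cell pushes the leaf back as it is pushed straight down (3 to 8 N, on the base end: it tends to tip that end up); at the flare's top 63 mm are free
- bay_c_plate (a point): bay_c: point of its fixed nickel contact plate (far end, 18 mm wide, 38 mm high, above it a 9 mm lip flared outward by 4 mm) where a loaded cell's button touches, 29 mm above the deck. Plate to crown at rest: 57 mm, 4.5 mm less than the cell, so the cell pushes the leaf back as it is pushed straight down (3 to 8 N, on the base end: it tends to tip that end up); at the flare's top 63 mm are free
- cell_d: the D cell: cylinder 34 mm in diameter, 61.5 mm long, 0.1 to 0.2 kg, plain dark sleeve, lying in one of the tray's two grooves; the larger of the two cells there. Origin at its centre on the axis (25 mm above the desk in the tray); x along the axis towards the button end
- cell_d_button (a point): centre of the button face (a 10 mm stud, 1.9 mm proud) of the D cell
- cell_d_base (a point): centre of the flat base of the D cell
- tray: fixed pale beige ribbed desk tray, 110 x 160 mm, floor 3 mm high, rim 6 mm. Two grooves along its x, at y = +35 and -35 mm, each between two 3 mm ribs 9 mm high, 22 mm apart between inner faces; a cell lies on the ribs, clear of the floor by 5 mm or more. Origin at the desk under its centre
- cell_c: C cell, a bystander: 26 mm in diameter, 50 mm long, in the tray's other groove; origin at its centre
- torch: torch without its tail cap, a bystander: aluminium, 58 mm wide at the head, 175 mm tall, standing on its lens; origin under its centre
- torch_cap: the torch's tail cap, a bystander: 42 mm in diameter, 24 mm high; origin under its centre
- tweezers: steel tweezers lying flat, a bystander: 120 x 14 x 5 mm; origin under the centre
- mug: white mug, a bystander: 80 mm wide, 92 mm tall; origin under its centre
- tape: roll of clear tape lying flat, a bystander: 64 mm in diameter, 18 mm high; origin under its centre
- eraser: white eraser, a bystander: 45 x 20 x 12 mm; origin under its centre
Not all that is in view belongs to the job. What is shaped like the cell_d but blue is not meant.

How it is judged:
By the outcome, as a careful person would: the job done as asked, in the order asked, and still so for the second after the job is handed in, with the robot touching nothing.
It also fails if it takes over 72 s, if anything falls off the work surface, if the arm or the gripper's body presses on something with over 40 N, if the wrist force passes 120 N, or if a joint passes its speed limit or range.

### The arm

A 6-joint arm with a two-finger parallel gripper is mounted at the origin on the work surface. World frame = base frame: x ahead of the robot, y to its left, z up, the work surface at z = 0. Lengths are in m, angles in rad, forces in N, time in s.
With the tool pointing down it reaches from about 0.35 to 0.975 m from the base axis. Payload 17.4 kg.
Tool frame: the origin (TCP) lies at the very end of the fingers, on their centre line; the grasp point (between the pads) lies 19 mm behind it; z points along the fingers, y is the direction in which the jaws open and shut (so a half turn about z gives the same grasp; the last joint's range is limited). The gripper opens to 85 mm and grips with 20 to 120 N. Pads are 22 mm wide; open, the fingers measure 114 mm over their backs; the gripper's body (76 mm by 85 mm) begins 54 mm behind the grasp point. The pads swing forward as they close: fully open they stand 13 mm farther back than shut.
Start: joints at [1.154, 0.116, 1.442, -0, 1.584, -0.038], TCP at [0.25, 0.627, 0.231] pointing down, gripper open.
Joint ranges: [-2.83, 2.83], [-0.83, 2.19], [0.07, 2.5], [-1.14, 4.28], [0.01, 3], [-2.97, 2.97]. Speed limits (rad/s): [1.89, 1.89, 2.22, 3.14, 3.14, 3.14].

### API

Orientations are given as a unit quaternion [x, y, z, w].
In Python, from rig import r, grab_frame gives the robot as it stands.
- The arm moves only by the tool servo_tool, never from a script. Its argument "targets" is one flat list of numbers, 7 for each row, row after row: the opening, from -1 (shut) to 1 (fully open), then the shift along the tool's x, y, z in cm, then the turn, a rotation vector about the tool's x, y, z in degrees. In form: [grip, tx, ty, tz, ax, ay, az, grip, tx, ty, tz, ax, ay, az, ...]. A call has 1 to 8 rows; each row shifts and turns the commanded pose from where the row before left it, along the tool's axes as they then stand; what a row does not reach is not made up. A row lasts 1/8 s, in which the tool goes at most 62.5 mm and 10.7 degrees, less where a joint would pass 70% of its speed; a pose out of reach is approached as far as the arm can. A call is refused whole if a number of a shift passes 6.25 or a number of a turn 10.7, either way. A call with a gripper value outside its range is refused whole. The fingers move at their own pace and stop on an object; "newtons" is the grip in N (left out, the last holds). Time passes only in rows, so rows that do not move let the fingers close. It gives the time, the measured TCP pose, the force and the opening at its end, in the units of the state.
- r.state(): the state, without advancing time (a new reading comes with each control period).
- grab_frame(name): name is "side" or "top"; returns a dict with "pixels" (420x560x3 uint8, red, green, blue), "fx", "fy", "cx", "cy" (pixels), "T" (4x4, takes a point from camera to world coordinates). Camera axes: x right, y up, looking along -z (the intrinsics and any distortion apply to the point x, -y, -z); pixel columns grow to the right and rows downward; lengths in m; the calibration is good to about 2 mm. A picture is of the moment at which its call begins. There is no depth.
- r.job_done(): hands the job in, once; it reports no verdict.
The state is a dict: "time": time; "joint_pos": joint angles; "joint_velocities": joint speeds; "joint_efforts": joint torques, N m; "eef_pos": TCP position; "eef_rot": TCP orientation; "force": force on the tool from outside, world axes, zero at the start; "wrist_torque": the same for the moment, N m; "opening": opening from 0.0 (shut) to 1.0 (fully open).
Only numpy, scipy, OpenCV 4.12 (cv2) and the standard library are available. Lean on these libraries where they do the work, as an engineer would, in place of code of your own. Each camera call takes 0.05 s, during which the arm holds its last target. There are 200 camera calls.

## Working session

There is one attempt and no reset: what is moved stays moved. The work goes in short steps, Python scripts to look and compute and a tool call to move; the robot and the scene stay as the last step left them, time stands still between calls to the robot, and variables do not carry over. Pictures are saved under pics/ and viewed, about 8 in all and at most 12, crops included, and the job is handed in when it is done.

Besides the shell and the picture viewer there is one more tool, called after "Call:" by a JSON object that holds its "name" and its "arguments", one argument or row to a line. servo_tool: Moves the arm, as the interface text tells. Its arguments: {"type":"object","properties":{"targets":{"type":"array","items":{"type":"number"}},"newtons":{"type":"number"}},"required":["targets"]}

```bash
ls; mkdir -p pics
python3 - <<'E'
from rig import r, grab_frame
import cv2,numpy as np
s=r.state(); print({k:np.round(v,3).tolist() for k,v in s.items()})
for n in("side","top"):
    f=grab_frame(n); cv2.imwrite(f"pics/{n}0.png",f["pixels"][:,:,::-1]); np.save(f"pics/{n}0.npy",f,allow_pickle=True)
    print(n,[k for k in f],f["fx"],f["fy"],f["cx"],f["cy"],np.round(f["T"],4).tolist(), {k:v for k,v in f.items() if k not in("pixels","T")})
E
```

```text
pics
{'time': 0.0, 'joint_pos': [1.154, 0.117, 1.442, -0.0, 1.584, -0.038], 'joint_velocities': [0.002, -0.0, -0.001, 0.001, -0.001, 0.001], 'joint_efforts': [0.002, -73.2, -63.247, 0.0, 0.007, 0.0], 'eef_pos': [0.25, 0.627, 0.231], 'eef_rot': [0.188, 0.982, -0.001, -0.0], 'force': [1.155, -0.823, -0.083], 'wrist_torque': [-0.02, 0.0, 0.004], 'opening': 1.003}
side ['pixels', 'fx', 'fy', 'cx', 'cy', 'T'] 449.46974341852695 449.46974341852695 279.5911099213285 205.65591561291583 [[0.7438, 0.4806, -0.4646, 0.052], [-0.6681, 0.5132, -0.5387, -0.555], [-0.0205, 0.7111, 0.7028, 0.802], [0.0, 0.0, 0.0, 1.0]] {'fx': 449.46974341852695, 'fy': 449.46974341852695, 'cx': 279.5911099213285, 'cy': 205.65591561291583}
top ['pixels', 'fx', 'fy', 'cx', 'cy', 'T'] 428.0443348885229 428.0443348885229 284.5187944377407 216.8224583125001 [[0.0264, 0.9913, -0.1287, 0.4401], [-0.9996, 0.0267, 0.0001, -0.0022], [0.0035, 0.1287, 0.9917, 1.0688], [0.0, 0.0, 0.0, 1.0]] {'fx': 428.0443348885229, 'fy': 428.0443348885229, 'cx': 284.5187944377407, 'cy': 216.8224583125001}
```

View pics/top0.png

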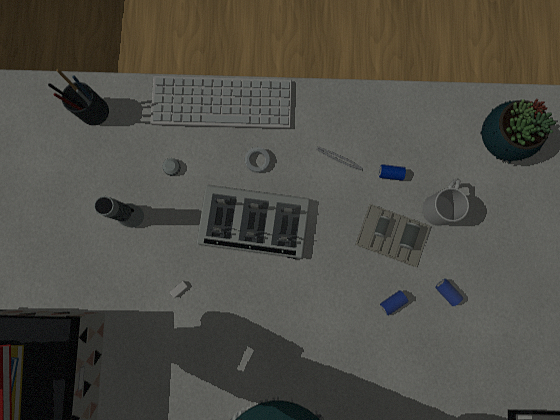

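View pics/side0.png

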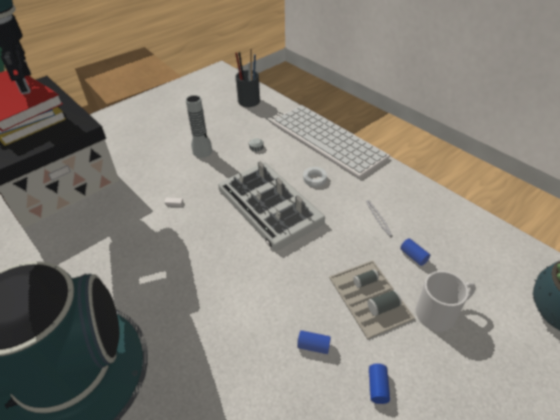

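The top view shows the charger at about (258,222), with its bays at (222,217), (255,221) and (289,225). The tray is at (395,235), with two grey cells at (382,230), smaller, and (409,235), larger. Three blue cells at (392,172), (395,302) and (449,292) are decoys. The larger cell in the tray fits cell_d. I'll enlarge a crop to confirm.

Run:
```python
import cv2,numpy as np
t=np.load("pics/top0.npy",allow_pickle=True).item()["pixels"][:,:,::-1]
s=np.load("pics/side0.npy",allow_pickle=True).item()["pixels"][:,:,::-1]
g=lambda a:np.clip(255*(a/255.)**.55,0,255).astype(np.uint8)
def c(im,x,y,w,h,k):return cv2.resize(g(im[y:y+h,x:x+w]),None,fx=k,fy=k,interpolation=cv2.INTER_CUBIC)
A=np.hstack([c(t,195,178,130,100,3),c(t,350,195,130,100,3)][:2]); B=np.hstack([c(s,210,155,130,100,3),c(s,315,255,130,100,3)])
cv2.imwrite("pics/crop1.png",np.vstack([A,B]))
```

```text
(no output)
```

View pics/crop1.png

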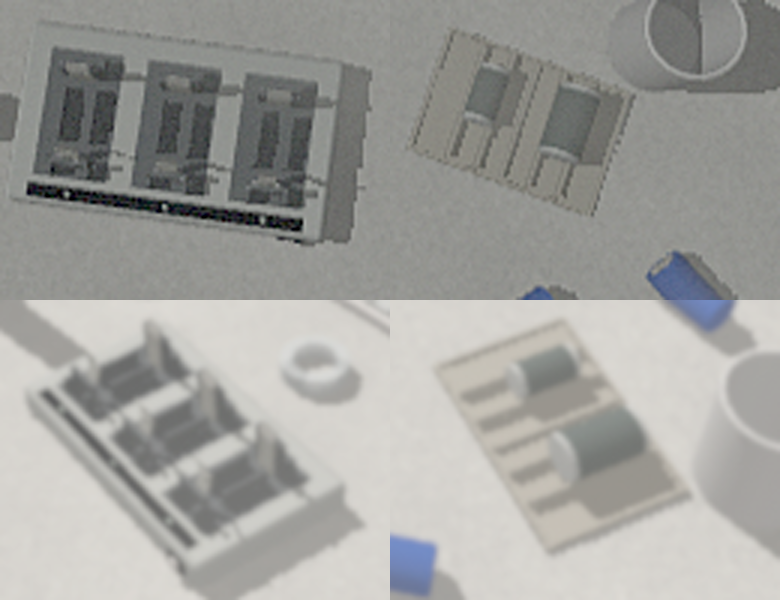

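The crop confirms it: the larger grey cell is in the tray's right groove, and the blue cells are not meant. Next I'll compute poses.

```bash
cat > h.py <<'E'
import numpy as np,cv2
def ray(f,u,v):
    T=f["T"];d=T[:3,:3]@np.array([(u-f["cx"])/f["fx"],-(v-f["cy"])/f["fy"],-1]);return T[:3,3],d
def cast(f,u,v,z):
    o,d=ray(f,u,v);return o+d*(z-o[2])/d[2]
def proj(f,p):
    q=f["T"][:3,:3].T@(np.array(p)-f["T"][:3,3]);return f["cx"]+f["fx"]*q[0]/-q[2],f["cy"]+f["fy"]*q[1]/q[2]
def tri(f1,p1,f2,p2):
    o1,d1=ray(f1,*p1);o2,d2=ray(f2,*p2);k=np.linalg.lstsq(np.c_[d1,-d2],o2-o1,rcond=None)[0]
    a,b=o1+d1*k[0],o2+d2*k[1];return (a+b)/2,np.linalg.norm(a-b)
E
python3 - <<'E'
from h import *
t=np.load("pics/top0.npy",allow_pickle=True).item();s=np.load("pics/side0.npy",allow_pickle=True).item()
def cr(f,P,X0,Y0,x0,y0,z): return np.array([cast(f,(X-X0+.5)/3-.5+x0,(Y-Y0+.5)/3-.5+y0,z) for X,Y in P])
def rect(n,C,ax):
    print(n,"centre",C.mean(0).round(4)); e=np.roll(C,-1,0)-C
    print(" edges",np.linalg.norm(e,axis=1).round(3)," yaw of x",np.degrees(np.arctan2(*( (C[0]-C[3])+(C[1]-C[2]))[[1,0]])).round(2)," by width",np.degrees(np.arctan2(*((C[0]-C[1])+(C[3]-C[2]))[[1,0]])-np.pi/2).round(2))
# TL,TR,BR,BL
rect("charger top",cr(t,[(38,20),(340,62),(323,242),(12,198)],0,0,195,178,.03),0)
rect("charger side",cr(s,[(152,322),(343,488),(190,567),(30,395)],0,300,210,155,.03),0)
rect("tray top",cr(t,[(455,30),(635,95),(593,215),(412,150)],390,0,350,195,.006),0)
rect("tray side",cr(s,[(565,322),(690,493),(550,550),(436,370)],390,300,315,255,.006),0)
a=cr(t,[(586,87),(559,157)],390,0,350,195,.03);print("D cell top far/near ends",a.round(4),a.mean(0).round(4))
g=lambda a:np.clip(255*(a/255.)**.6,0,255).astype(np.uint8)
A=cv2.resize(g(t["pixels"][215:265,385:435,::-1]),(400,400),interpolation=cv2.INTER_CUBIC)
B=cv2.resize(g(s["pixels"][270:320,355:405,::-1]),(400,400),interpolation=cv2.INTER_CUBIC)
cv2.imwrite("pics/cell.png",np.hstack([A,B]))
E
```

```text
charger top centre [0.5629 0.072  0.03  ]
 edges [0.251 0.148 0.254 0.148]  yaw of x -4.77  by width -6.49
charger side centre [0.5542 0.0709 0.03  ]
 edges [0.264 0.144 0.24  0.14 ]  yaw of x -3.54  by width -5.8
tray top centre [ 0.5389 -0.2767  0.006 ]
 edges [0.158 0.107 0.157 0.108]  yaw of x -19.61  by width -18.53
tray side centre [ 0.5349 -0.2763  0.006 ]
 edges [0.157 0.106 0.156 0.107]  yaw of x -19.25  by width -18.66
D cell top far/near ends [[ 0.5666 -0.3216  0.03  ]
 [ 0.509  -0.299   0.03  ]] [ 0.5378 -0.3103  0.03  ]
```

View pics/cell.png

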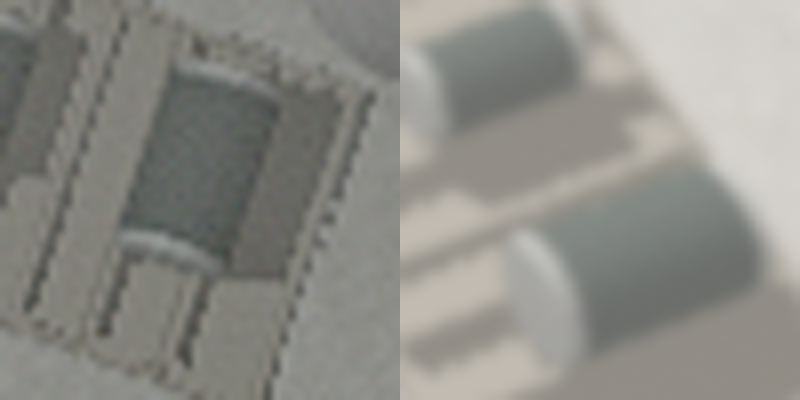

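Run:
```python
from h import *
from rig import grab_frame
for n in("top","side"):
    fs=[grab_frame(n) for _ in range(6)];f=fs[0];f["pixels"]=np.mean([x["pixels"] for x in fs],0);np.save(f"pics/{n}a.npy",f,allow_pickle=True)
t=np.load("pics/topa.npy",allow_pickle=True).item();s=np.load("pics/sidea.npy",allow_pickle=True).item()
g=lambda a:np.clip(255*(a/255.)**.5,0,255).astype(np.uint8)
c=lambda f,x,y,w,h,k:cv2.resize(g(f["pixels"][y:y+h,x:x+w,::-1]),None,fx=k,fy=k,interpolation=cv2.INTER_CUBIC)
A=c(t,195,180,130,85,6);
cv2.imwrite("pics/chg.png",A)
```

```text
(no output)
```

View pics/chg.png

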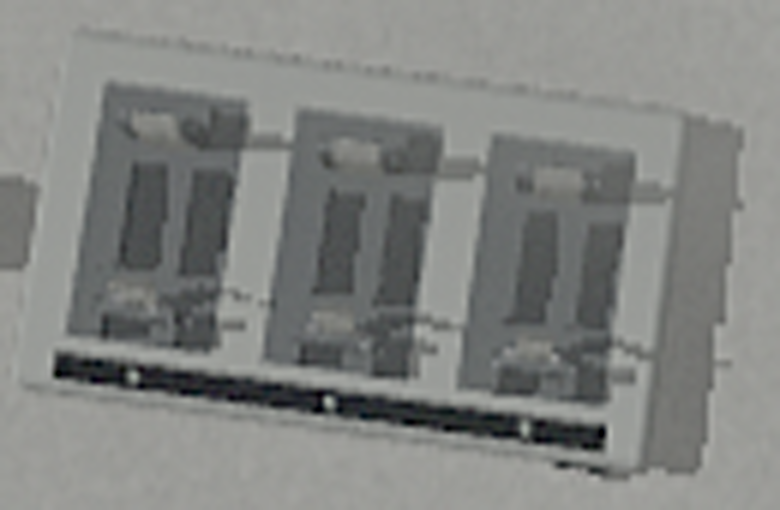

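Run:
```python
from h import *
t=np.load("pics/topa.npy",allow_pickle=True).item();s=np.load("pics/sidea.npy",allow_pickle=True).item()
C=lambda X,Y,z:cast(t,(X+.5)/6-.5+195,(Y+.5)/6-.5+180,z)
L=np.array([C(133,377,.03),C(330,403,.03),C(526,429,.03)]);R=np.array([C(176,218,.046),C(371,246,.046),C(566,272,.046)])
K=np.array([C(75,32,.03),C(683,113,.03),C(638,462,.03),C(20,385,.03)])
for P in(L,R): d=P[0]-P[2];print(P.round(4).tolist(),np.linalg.norm(d).round(4),np.degrees(np.arctan2(-d[0],d[1])).round(2))
print("corner ctr",K.mean(0).round(4),np.linalg.norm(np.roll(K,-1,0)-K,axis=1).round(4))
# crown & lip tops in top view; side crosscheck of lip tops
print("lip top", [C(x,y,.077).round(4).tolist() for x,y in[(158,118),(355,146),(556,175)]])
print("flare", [C(x,y,.080).round(4).tolist() for x,y in[(130,298),(330,325),(530,352)]])
a=np.radians(-6);u=np.array([np.cos(a),np.sin(a),0]);print("u",u)
S=lambda X,Y:((X+.5)/3-.5+210,(Y-300+.5)/3-.5+155)
T=lambda X,Y:((X+.5)/6-.5+195,(Y+.5)/6-.5+180)
for p,q in zip([(152,322),(207,370),(264,422)],[(158,113),(355,142),(556,170)]): print(tri(t,T(*q),s,S(*p)))
for i in range(3): print("side px of bay deck ctr",proj(s,R[i]))
```

```text
[[0.5079, 0.1605, 0.03], [0.4995, 0.0805, 0.03], [0.4911, 0.001, 0.03]] 0.1604 -6.0
[[0.5711, 0.1438, 0.046], [0.5619, 0.0651, 0.046], [0.5535, -0.0133, 0.046]] 0.1581 -6.39
corner ctr [0.5635 0.0732 0.03  ] [0.2523 0.1439 0.2517 0.1465]
lip top [[0.6064, 0.1481, 0.077], [0.5974, 0.0707, 0.077], [0.5881, -0.0081, 0.077]]
flare [[0.5351, 0.1553, 0.08], [0.5267, 0.0776, 0.08], [0.5184, 0.0001, 0.08]]
u [ 0.9945219  -0.10452846  0.        ]
(array([0.60523322, 0.15065572, 0.07615459]), np.float64(0.008053494150915696))
(array([0.59662755, 0.07249162, 0.0767988 ]), np.float64(0.005884074909588519))
(array([ 0.58691506, -0.00595956,  0.07893411]), np.float64(0.0070229042262930225))
side px of bay deck ctr (np.float64(254.0492324643135), np.float64(178.04830447188877))
side px of bay deck ctr (np.float64(271.5982538813183), np.float64(195.14439767418457))
side px of bay deck ctr (np.float64(290.897869637066), np.float64(213.53485041333337))
```

Call:
{"name": "servo_tool", "arguments": {
  "targets": [-1,0,0,0,0,0,-7.85,-1,0,0,0,0,0,-7.85,-1,-3.4,-4,0,0,0,0,-1,-3.4,-4,0,0,0,0,-1,-3.4,-4,0,0,0,0,-1,-3.4,-4,0,0,0,0,-1,-3.4,-4,0,0,0,0,-1,-3.4,-4,0,0,0,0],
  "newtons": 40
}}

```text
time: 1.7
eef_pos: [0.4281, 0.3656, 0.2315]
eef_rot: [0.052, 0.999, 0.0, 0.0]
force: [-0.3, 0.8, 0.5]
opening: -0.002
```

Call:
{"name": "servo_tool", "arguments": {
  "targets": [-1,-3.4,-4,0,0,0,0,-1,-3.4,-4,0,0,0,0,-1,-3.4,-4,0,0,0,0,-1,-3.4,-4,2,0,0,0,-1,-3.1,-3.75,3,0,0,0,-1,0,0,4,0,0,0,-1,0,0,0,0,0,0,-1,0,0,0,0,0,0]
}}

```text
time: 2.7
eef_pos: [0.5732, 0.1538, 0.1431]
eef_rot: [0.052, 0.999, 0.0, 0.001]
force: [-0.0, 1.1, 0.4]
opening: 0.0
```

```bash
cat >> h.py <<'E'
C0=np.array([.563,.0737]);U=np.array([np.cos(np.radians(-6)),np.sin(np.radians(-6))]);V=np.array([-U[1],U[0]])
def bay(p,by):
    d=np.array(p[:2])-C0;return np.round([1000*(d@U),1000*(d@V)-by,1000*p[2]-30],1)
def show(by=80):
    from rig import r
    from scipy.spatial.transform import Rotation as Q
    s=r.state();M=Q.from_quat(s["eef_rot"]).as_matrix();f=s["force"]
    print("t",round(s["time"],2),"bay mm",bay(s["eef_pos"],by),"Fbay",np.round([f[:2]@U,f[:2]@V,f[2]],2),"open",round(s["opening"],3),"ang y_t",np.degrees(np.arctan2(M[1,1],M[0,1])).round(2),"z_t",M[:,2].round(3))
E
python3 -c "
from h import *;show(80)
from rig import grab_frame
g=lambda a:np.clip(255*(a/255.)**.5,0,255).astype(np.uint8)
t=grab_frame('top')['pixels'][165:285,180:340,::-1];s=grab_frame('side')['pixels'][100:260,180:340,::-1]
cv2.imwrite('pics/p1.png',np.hstack([cv2.resize(g(t),(400,300),interpolation=2),cv2.resize(s,(300,300),interpolation=2)]))"
```

```text
t 2.7 bay mm [  1.7   0.7 113.1] Fbay [-0.16  1.1   0.35] open 0.0 ang y_t 84.03 z_t [ 0.002  0.    -1.   ]
```

View pics/p1.png

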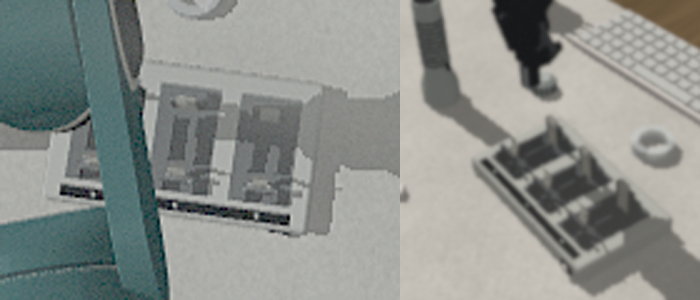

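Call:
{"name": "servo_tool", "arguments": {
  "targets": [-1,0,0,4,0,0,0,-1,0,0,3,0,0,0,-1,0,0,1.9,0,0,0,-1,0,0,0,0,0,0]
}}

```text
time: 3.3
eef_pos: [0.5726, 0.1534, 0.0521]
eef_rot: [0.052, 0.999, -0.0, -0.0]
force: [0.3, -0.2, 0.1]
opening: 0.002
```

Call:
{"name": "servo_tool", "arguments": {
  "targets": [-1,0.5,-0.05,0,0,0,0,-1,0.4,0,0,0,0,0,-1,0,0,0,0,0,0]
}}

```text
time: 3.68
eef_pos: [0.5638, 0.1538, 0.0532]
eef_rot: [0.052, 0.999, 0.0, 0.001]
force: [0.2, -1.3, -0.1]
opening: -0.0
```

Call:
{"name": "servo_tool", "arguments": {
  "targets": [-1,0.2,0,0,0,0,0,-1,0.1,0,0,0,0,0,-1,0,0,0,0,0,0]
}}

```text
time: 4.05
eef_pos: [0.5608, 0.154, 0.0523]
eef_rot: [0.052, 0.999, -0.0, -0.0]
force: [-0.3, 0.1, -0.1]
opening: -0.001
```

Call:
{"name": "servo_tool", "arguments": {
  "targets": [-1,0.2,0,0,0,0,0,-1,0.1,0,0,0,0,0,-1,0,0,0,0,0,0]
}}

```text
time: 4.42
eef_pos: [0.5578, 0.1543, 0.0523]
eef_rot: [0.052, 0.999, 0.0, 0.0]
force: [0.1, -0.5, -0.0]
opening: 0.002
```

```bash
python3 -c "
from h import *;show(80)"
```

```text
t 4.42 bay mm [-13.6  -0.3  22.3] Fbay [ 0.2  -0.51 -0.02] open 0.002 ang y_t 84.0 z_t [ 0.  0. -1.]
```

Call:
{"name": "servo_tool", "arguments": {
  "targets": [-1,0.2,0,-0.1,0,0,0,-1,0,0,0,0,0,0]
}}

```text
time: 4.68
eef_pos: [0.5558, 0.1546, 0.0534]
eef_rot: [0.052, 0.999, 0.0, 0.0]
force: [0.8, 0.5, 0.1]
opening: 0.003
```

Call:
{"name": "servo_tool", "arguments": {
  "targets": [-1,0.2,0,0,0,0,0,-1,0,0,0,0,0,0]
}}

```text
time: 4.92
eef_pos: [0.5538, 0.1548, 0.0533]
eef_rot: [0.052, 0.999, 0.0, 0.0]
force: [-0.2, -0.7, -0.3]
opening: 0.001
```

Call:
{"name": "servo_tool", "arguments": {
  "targets": [-1,0.2,0,0,0,0,0,-1,0,0,0,0,0,0]
}}

```text
time: 5.18
eef_pos: [0.552, 0.155, 0.0535]
eef_rot: [0.052, 0.999, 0.0, 0.0]
force: [2.3, 0.5, 0.0]
opening: -0.0
```

Call:
{"name": "servo_tool", "arguments": {
  "targets": [-1,0.2,0,0,0,0,0,-1,0,0,0,0,0,0]
}}

```text
time: 5.42
eef_pos: [0.5502, 0.1551, 0.0536]
eef_rot: [0.052, 0.999, 0.0, 0.0]
force: [4.4, -0.3, 2.4]
opening: 0.001
```

Call:
{"name": "servo_tool", "arguments": {
  "targets": [-1,0.1,0,0,0,0,0,-1,0,0,0,0,0,0]
}}

```text
time: 5.68
eef_pos: [0.5493, 0.1553, 0.0537]
eef_rot: [0.052, 0.999, 0.0, 0.001]
force: [5.1, -1.9, 3.2]
opening: 0.005
```

Call:
{"name": "servo_tool", "arguments": {
  "targets": [-1,0.1,0,0,0,0,0,-1,0,0,0,0,0,0]
}}

```text
time: 5.92
eef_pos: [0.5484, 0.1554, 0.0538]
eef_rot: [0.052, 0.999, 0.0, 0.001]
force: [6.1, -1.0, 3.2]
opening: 0.003
```

Call:
{"name": "servo_tool", "arguments": {
  "targets": [-1,0.1,0,0,0,0,0,-1,0,0,0,0,0,0]
}}

```text
time: 6.18
eef_pos: [0.5476, 0.1555, 0.0539]
eef_rot: [0.052, 0.999, 0.0, 0.001]
force: [7.1, -0.5, 3.3]
opening: 0.002
```

Call:
{"name": "servo_tool", "arguments": {
  "targets": [-1,0.1,0,0,0,0,0,-1,0,0,0,0,0,0]
}}

```text
time: 6.42
eef_pos: [0.5467, 0.1556, 0.054]
eef_rot: [0.052, 0.999, 0.0, 0.001]
force: [7.9, -1.7, 3.9]
opening: 0.001
```

Call:
{"name": "servo_tool", "arguments": {
  "targets": [-1,0.1,0,0,0,0,0,-1,0,0,0,0,0,0]
}}

```text
time: 6.68
eef_pos: [0.5459, 0.1557, 0.0541]
eef_rot: [0.052, 0.999, 0.0, 0.001]
force: [8.6, -0.7, 4.1]
opening: -0.001
```

Call:
{"name": "servo_tool", "arguments": {
  "targets": [-1,0.05,0,0,0,0,0,-1,0,0,0,0,0,0]
}}

```text
time: 6.92
eef_pos: [0.5456, 0.1557, 0.0541]
eef_rot: [0.052, 0.999, 0.0, 0.002]
force: [11.2, -1.6, 2.5]
opening: 0.002
```

Call:
{"name": "servo_tool", "arguments": {
  "targets": [-1,0.05,0,0,0,0,0,-1,0,0,0,0,0,0]
}}

```text
time: 7.18
eef_pos: [0.5455, 0.1557, 0.0542]
eef_rot: [0.052, 0.999, 0.0, 0.002]
force: [14.4, -2.6, 2.1]
opening: -0.001
```

Call:
{"name": "servo_tool", "arguments": {
  "targets": [-1,0.05,0,0,0,0,0,-1,0,0,0,0,0,0]
}}

```text
time: 7.42
eef_pos: [0.5454, 0.1557, 0.0543]
eef_rot: [0.052, 0.999, 0.0, 0.003]
force: [18.6, -2.5, -1.1]
opening: -0.002
```

Call:
{"name": "servo_tool", "arguments": {
  "targets": [-1,-1,0,0,0,0,0,-1,-0.9,0,0,0,0,0,-1,0,0,-3,0,0,0,-1,0,0,-2.5,0,0,0,-1,0,-4,0,0,0,0,-1,0,-4,0,0,0,0,-1,0,0,0,0,0,0]
}}

```text
time: 8.3
eef_pos: [0.5536, 0.0724, 0.1081]
eef_rot: [0.054, 0.999, -0.0, -0.0]
force: [0.4, -0.1, 0.8]
opening: -0.002
```

Call:
{"name": "servo_tool", "arguments": {
  "targets": [-1,0,0,3,0,0,0,-1,0,0,2.4,0,0,0,-1,0,0,0,0,0,0,-1,0,0,0,0,0,0]
}}

```text
time: 8.8
eef_pos: [0.5544, 0.0747, 0.0552]
eef_rot: [0.052, 0.999, 0.0, 0.0]
force: [1.0, 0.7, 0.0]
opening: 0.001
```

```bash
sed -i 's/C0=np.array(\[.563/C0=np.array([.5618/' h.py; python3 -c "
from h import *;show(0)"
```

```text
t 8.8 bay mm [-7.5  0.2 25.2] Fbay [0.9  0.75 0.04] open 0.001 ang y_t 84.02 z_t [ 0.  0. -1.]
```

Call:
{"name": "servo_tool", "arguments": {
  "targets": [-1,0.4,0,0.15,0,0,0,-1,0.3,0,0,0,0,0,-1,0,0,0,0,0,0]
}}

```text
time: 9.18
eef_pos: [0.5469, 0.0751, 0.0532]
eef_rot: [0.052, 0.999, 0.0, 0.0]
force: [0.1, -0.4, 0.5]
opening: -0.0
```

Call:
{"name": "servo_tool", "arguments": {
  "targets": [-1,0.2,0,0,0,0,0,-1,0.2,0,0,0,0,0,-1,0,0,0,0,0,0]
}}

```text
time: 9.55
eef_pos: [0.543, 0.0754, 0.0529]
eef_rot: [0.052, 0.999, 0.0, 0.0]
force: [1.4, -0.0, 1.1]
opening: -0.001
```

Call:
{"name": "servo_tool", "arguments": {
  "targets": [-1,0.2,0,0,0,0,0,-1,0,0,0,0,0,0]
}}

```text
time: 9.8
eef_pos: [0.5411, 0.0757, 0.0529]
eef_rot: [0.052, 0.999, 0.0, 0.0]
force: [1.7, -0.1, 0.3]
opening: 0.001
```

Call:
{"name": "servo_tool", "arguments": {
  "targets": [-1,0.2,0,0,0,0,0,-1,0,0,0,0,0,0]
}}

```text
time: 10.05
eef_pos: [0.5391, 0.0759, 0.0529]
eef_rot: [0.052, 0.999, 0.0, 0.0]
force: [2.5, -0.2, 1.3]
opening: -0.002
```

Call:
{"name": "servo_tool", "arguments": {
  "targets": [-1,0.1,0,0,0,0,0,-1,0,0,0,0,0,0]
}}

```text
time: 10.3
eef_pos: [0.5381, 0.076, 0.0529]
eef_rot: [0.052, 0.999, 0.0, 0.0]
force: [3.0, -0.4, 1.2]
opening: 0.001
```

Call:
{"name": "servo_tool", "arguments": {
  "targets": [-1,0.1,0,0,0,0,0,-1,0,0,0,0,0,0]
}}

```text
time: 10.55
eef_pos: [0.5372, 0.076, 0.0529]
eef_rot: [0.052, 0.999, 0.0, 0.0]
force: [4.2, -1.1, 1.9]
opening: -0.001
```

Call:
{"name": "servo_tool", "arguments": {
  "targets": [-1,0.05,0,0,0,0,0,-1,0,0,0,0,0,0]
}}

```text
time: 10.8
eef_pos: [0.5371, 0.0761, 0.053]
eef_rot: [0.052, 0.999, 0.0, 0.001]
force: [9.2, 0.6, 0.3]
opening: -0.002
```

Call:
{"name": "servo_tool", "arguments": {
  "targets": [-1,0.05,0,0,0,0,0,-1,0,0,0,0,0,0]
}}

```text
time: 11.05
eef_pos: [0.5369, 0.0761, 0.053]
eef_rot: [0.052, 0.999, 0.0, 0.001]
force: [12.6, -0.4, -2.1]
opening: 0.001
```

Call:
{"name": "servo_tool", "arguments": {
  "targets": [-1,0.05,0,0,0,0,0,-1,0,0,0,0,0,0]
}}

```text
time: 11.3
eef_pos: [0.5368, 0.0761, 0.0531]
eef_rot: [0.052, 0.999, 0.0, 0.002]
force: [16.3, -1.6, -4.4]
opening: -0.001
```

Middle leaf: stop reached, with only about 3.5 N at the stop, against about 8.9 N for the left leaf. Now the right one.

Call:
{"name": "servo_tool", "arguments": {
  "targets": [-1,-1,0,0,0,0,0,-1,-0.9,0,0,0,0,0,-1,0,0,-3,0,0,0,-1,0,0,-2.5,0,0,0,-1,0,-4,0,0,0,0,-1,0,-4,0,0,0,0,-1,0,0,0,0,0,0]
}}

```text
time: 12.18
eef_pos: [0.5459, -0.0072, 0.1076]
eef_rot: [0.054, 0.999, -0.0, -0.0]
force: [0.5, 0.3, -0.2]
opening: -0.001
```

Call:
{"name": "servo_tool", "arguments": {
  "targets": [-1,0,0,3,0,0,0,-1,0,0,2.5,0,0,0,-1,0,0,0,0,0,0,-1,0,0,0,0,0,0]
}}

```text
time: 12.68
eef_pos: [0.5466, -0.005, 0.0537]
eef_rot: [0.052, 0.999, 0.0, 0.0]
force: [0.6, -0.8, 0.8]
opening: 0.002
```

```bash
python3 -c "
from h import *;show(-80)"
```

```text
t 12.68 bay mm [-6.9  0.1 23.7] Fbay [ 0.69 -0.68  0.79] open 0.002 ang y_t 84.01 z_t [ 0.001  0.    -1.   ]
```

Call:
{"name": "servo_tool", "arguments": {
  "targets": [-1,0.4,0,0,0,0,0,-1,0.4,0,0,0,0,0,-1,0,0,0,0,0,0]
}}

```text
time: 13.05
eef_pos: [0.538, -0.0044, 0.0532]
eef_rot: [0.052, 0.999, 0.0, 0.0]
force: [0.1, 0.1, -0.3]
opening: -0.003
```

Call:
{"name": "servo_tool", "arguments": {
  "targets": [-1,0.2,0,0,0,0,0,-1,0.2,0,0,0,0,0,-1,0,0,0,0,0,0]
}}

```text
time: 13.42
eef_pos: [0.5342, -0.0041, 0.0529]
eef_rot: [0.052, 0.999, -0.0, 0.0]
force: [1.3, 0.0, 0.7]
opening: -0.002
```

Call:
{"name": "servo_tool", "arguments": {
  "targets": [-1,0.2,0,0,0,0,0,-1,0,0,0,0,0,0]
}}

```text
time: 13.68
eef_pos: [0.5322, -0.0039, 0.0529]
eef_rot: [0.052, 0.999, -0.0, 0.0]
force: [2.1, 0.6, 0.6]
opening: -0.0
```

Call:
{"name": "servo_tool", "arguments": {
  "targets": [-1,0.2,0,0,0,0,0,-1,0,0,0,0,0,0]
}}

```text
time: 13.92
eef_pos: [0.5302, -0.0037, 0.0529]
eef_rot: [0.052, 0.999, -0.0, 0.0]
force: [3.1, -0.5, 1.3]
opening: -0.0
```

Call:
{"name": "servo_tool", "arguments": {
  "targets": [-1,0.1,0,0,0,0,0,-1,0,0,0,0,0,0]
}}

```text
time: 14.18
eef_pos: [0.5292, -0.0035, 0.0529]
eef_rot: [0.052, 0.999, -0.0, 0.0]
force: [3.2, -0.2, 2.0]
opening: 0.002
```

Call:
{"name": "servo_tool", "arguments": {
  "targets": [-1,0.05,0,0,0,0,0,-1,0,0,0,0,0,0]
}}

```text
time: 14.42
eef_pos: [0.5288, -0.0035, 0.0529]
eef_rot: [0.052, 0.999, -0.0, 0.0]
force: [2.7, 0.0, 2.0]
opening: -0.002
```

Call:
{"name": "servo_tool", "arguments": {
  "targets": [-1,0.05,0,0,0,0,0,-1,0,0,0,0,0,0]
}}

```text
time: 14.68
eef_pos: [0.5286, -0.0035, 0.0529]
eef_rot: [0.052, 0.999, -0.0, 0.001]
force: [6.6, -0.6, -0.4]
opening: 0.002
```

Call:
{"name": "servo_tool", "arguments": {
  "targets": [-1,0.05,0,0,0,0,0,-1,0,0,0,0,0,0]
}}

```text
time: 14.92
eef_pos: [0.5284, -0.0035, 0.053]
eef_rot: [0.052, 0.999, -0.0, 0.001]
force: [11.2, -1.8, -3.5]
opening: 0.001
```

Call:
{"name": "servo_tool", "arguments": {
  "targets": [-1,0.05,0,0,0,0,0,-1,0,0,0,0,0,0]
}}

```text
time: 15.18
eef_pos: [0.5283, -0.0035, 0.053]
eef_rot: [0.052, 0.999, -0.0, 0.002]
force: [14.9, -1.8, -4.7]
opening: 0.0
```

Call:
{"name": "servo_tool", "arguments": {
  "targets": [-1,-1,0,0,0,0,0,-1,-0.9,0,0,0,0,0,-1,0,0,-5,0,0,0,-1,0,0,-5,0,0,0,-1,0,0,0,0,0,0]
}}

```text
time: 15.8
eef_pos: [0.5478, -0.0054, 0.1568]
eef_rot: [0.052, 0.999, 0.0, 0.003]
force: [-0.3, -0.1, -0.3]
opening: -0.005
```

```bash
python3 - <<'E'
from h import *
R={}
for n,(x,y,w,h) in dict(top=(395,218,35,40),side=(365,282,40,40)).items():
    f=np.load(f"pics/{n}a.npy",allow_pickle=True).item();p=f["pixels"][y:y+h,x:x+w].astype(float)
    d=p[:,:,1]/p[:,:,0]  # green/red : sleeve greenish
    m=(d>1.04).astype(np.uint8);k,l,st,c=cv2.connectedComponentsWithStats(m);i=1+np.argmax(st[1:,4])
    q=(l==i).astype(np.uint8);cn=max(cv2.findContours(q,cv2.RETR_EXTERNAL,cv2.CHAIN_APPROX_NONE)[0],key=cv2.contourArea)
    r_=cv2.minAreaRect(cn);print(n,st[i],c[i]+[x,y],r_,np.percentile(d,[5,50,95]).round(3))
    R[n]=(f,c[i]+[x,y]);b=cv2.boxPoints(r_)+[x,y];print(" box@.025",[cast(f,*v,.030)[:2].round(4).tolist() for v in b])
print(tri(*R["top"],*R["side"]))
for n in R: print(n,cast(R[n][0],*R[n][1],.029).round(4))
E
python3 -c "
from h import *;show(-80)"
```

```text
top [  5   5  20  24 284] [409.18309859 234.55633803] ((14.44999885559082, 17.149999618530273), (14.230247497558594, 22.76839828491211), 18.434946060180664) [0.978 1.    1.085]
 box@.025 [[0.5166, -0.2823], [0.5699, -0.3003], [0.5597, -0.3332], [0.5065, -0.315]]
side [  8   9  26  18 266] [386.04135338 299.57518797] ((20.758621215820312, 17.89655303955078), (12.627283096313477, 23.026220321655273), 68.19859313964844) [0.953 0.972 1.069]
 box@.025 [[0.5219, -0.2887], [0.5698, -0.305], [0.5542, -0.3287], [0.5076, -0.3125]]
(array([ 0.5400063 , -0.30788148,  0.02811771]), np.float64(0.0007452177919974473))
top [ 0.5396 -0.3074  0.029 ]
side [ 0.5398 -0.3084  0.029 ]
t 15.8 bay mm [ -5.7  -0.2 126.8] Fbay [-0.28 -0.15 -0.31] open -0.005 ang y_t 84.0 z_t [ 0.005 -0.    -1.   ]
```

Call:
{"name": "servo_tool", "arguments": {
  "targets": [0.1,-0.4,-5,0,0,0,0,0.1,-0.4,-5,0,0,0,0,0.1,-0.4,-5,0,0,0,0,0.1,-0.4,-5,0,0,0,0,0.1,-0.4,-5,0,0,0,6.35,0.1,-0.3,-5.2,0,0,0,6.35,0.1,0,0,2,0,0,0,0.1,0,0,0,0,0,0]
}}

```text
time: 16.8
eef_pos: [0.5308, -0.3067, 0.1299]
eef_rot: [0.162, 0.987, 0.001, -0.002]
force: [0.5, 0.2, -0.6]
opening: 0.549
```

Run:
```python
from h import *
from rig import r,grab_frame
show(0);s=r.state();print(s["eef_pos"])
t=np.load("pics/topa.npy",allow_pickle=True).item()
print("mug rim px edges",[cast(t,u,v,.092).round(3).tolist() for u,v in[(430,205),(469,203),(450,222),(452,187),(447,205)]])
g=lambda a:np.clip(255*(a/255.)**.6,0,255).astype(np.uint8)
a=grab_frame("top")["pixels"][175:275,350:490,::-1];b=grab_frame("side")["pixels"][200:340,310:480,::-1]
cv2.imwrite("pics/p2.png",np.hstack([cv2.resize(g(a),(392,280),interpolation=2),cv2.resize(b,(340,280),interpolation=2)]))
```

```text
t 16.8 bay mm [   8.9 -381.6   99.9] Fbay [ 0.52  0.26 -0.61] open 0.549 ang y_t 71.32 z_t [-0.004  0.003 -1.   ]
[ 0.53077917 -0.30673316  0.12992352]
mug rim px edges [[0.603, -0.338, 0.092], [0.611, -0.428, 0.092], [0.565, -0.383, 0.092], [0.647, -0.39, 0.092], [0.605, -0.377, 0.092]]
```

View pics/p2.png

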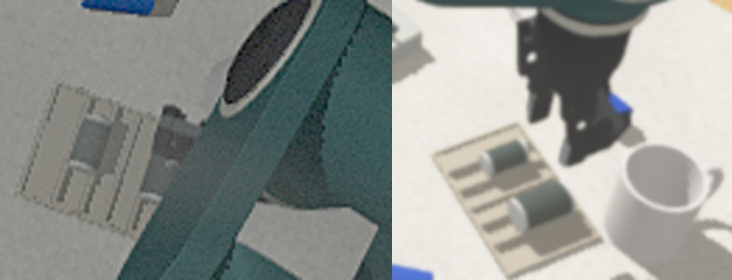

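Call:
{"name": "servo_tool", "arguments": {
  "targets": [0.1,-0.5,0,3,0,0,0,0.1,0,0,3,0,0,0,0.1,0,0,2.5,0,0,0,0.1,0,0,1.5,0,0,0,0.1,0,0,1,0,0,0,0.1,0,0,0.6,0,0,0,0.1,0,0,0,0,0,0,0.1,0,0,0,0,0,0]
}}

```text
time: 17.9
eef_pos: [0.5367, -0.3093, 0.0175]
eef_rot: [0.163, 0.987, -0.0, 0.0]
force: [0.2, 0.7, -0.3]
opening: 0.548
```

```bash
python3 -c "
from h import *
from rig import r
show(0);print(r.state()['eef_pos'].round(4) if hasattr(r.state()['eef_pos'],'round') else r.state()['eef_pos'])"
```

```text
t 17.9 bay mm [  15.  -383.5  -12.5] Fbay [ 0.16  0.72 -0.31] open 0.548 ang y_t 71.29 z_t [ 0.001 -0.    -1.   ]
[ 0.5367 -0.3093  0.0175]
```

Call:
{"name": "servo_tool", "arguments": {
  "targets": [0.1,0,0,0.6,0,0,0,0.1,0,0,0,0,0,0,-0.1,0,0,0,0,0,0,-0.2,0,0,0,0,0,0,-1,0,0,0,0,0,0,-1,0,0,0,0,0,0,-1,0,0,0,0,0,0],
  "newtons": 50
}}

```text
time: 18.77
eef_pos: [0.5365, -0.3091, 0.011]
eef_rot: [0.162, 0.987, 0.0, 0.0]
force: [-1.9, 2.2, 4.1]
opening: 0.38
```

Call:
{"name": "servo_tool", "arguments": {
  "targets": [-1,0,0,-2,0,0,0,-1,0,0,-5,0,0,0,-1,0,0,-6,0,0,0,-1,0,0,-6,0,0,0,-1,0,0,-6,0,0,-6.35,-1,0,0,0,0,0,-6.35,-1,0,0,0,0,0,0,-1,0,0,0,0,0,0]
}}

```text
time: 19.77
eef_pos: [0.536, -0.309, 0.2603]
eef_rot: [0.054, 0.999, 0.0, -0.001]
force: [0.8, 0.1, -2.5]
opening: 0.381
```

Run:
```python
from h import *
from rig import r,grab_frame
show(0);s=r.state();p=s["eef_pos"];print(p,s["force"])
for n in("top","side"):
    fs=[grab_frame(n) for _ in range(4)];f=fs[0];f["pixels"]=np.mean([x["pixels"] for x in fs],0);np.save(f"pics/{n}b.npy",f,allow_pickle=True)
    u,v=proj(f,[p[0],p[1],p[2]+.019]);print(n,u,v)
    x,y=int(u)-30,int(v)-30;print(x,y)
    c=f["pixels"][y:y+60,x:x+60,::-1]; c=255*(c/255)**.6
    cv2.imwrite(f"pics/{n}b.png",cv2.resize(np.clip(c,0,255).astype(np.uint8),(390,390),interpolation=2))
cv2.imwrite("pics/p3.png",np.hstack([cv2.imread("pics/topb.png"),cv2.imread("pics/sideb.png")]))
```

```text
t 19.77 bay mm [  14.4 -383.2  230.3] Fbay [ 0.82  0.19 -2.49] open 0.381 ang y_t 83.85 z_t [-0.001  0.001 -1.   ]
[ 0.53603535 -0.30895047  0.26026156] [ 0.83539871  0.10467054 -2.49390176]
top 449.4336119500724 224.72002692017958
419 194
side 407.5099943941939 213.58513047302054
377 183
```

View pics/p3.png

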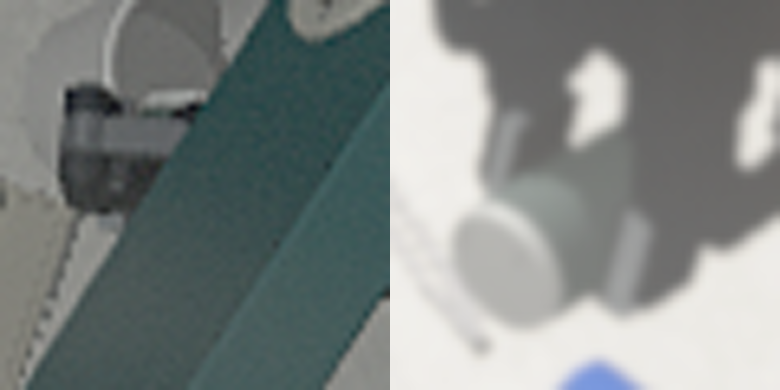

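Call:
{"name": "servo_tool", "arguments": {
  "targets": [-1,0,0,0,0,0,10.5,-1,0,0,0,0,0,10.5,-1,0,0,0,0,0,10.5,-1,0,0,0,0,0,10.5,-1,0,0,0,0,0,10.5,-1,0,0,0,0,0,10.5,-1,0,0,0,0,0,10.5,-1,0,0,0,0,0,10.5]
}}

```text
time: 21.18
eef_pos: [0.5364, -0.3091, 0.2608]
eef_rot: [0.709, 0.705, -0.0, -0.0]
force: [0.4, 0.7, -1.0]
opening: 0.376
```

Call:
{"name": "servo_tool", "arguments": {
  "targets": [-1,0,0,0,0,0,10.5,-1,0,0,0,0,0,10.5,-1,0,0,0,0,0,0]
}}

```text
time: 21.55
eef_pos: [0.5364, -0.3091, 0.2608]
eef_rot: [0.824, 0.567, -0.0, -0.0]
force: [-0.6, -0.4, -1.7]
opening: 0.378
```

Run:
```python
from h import *
from rig import r,grab_frame
show(0);s=r.state();p=s["eef_pos"];print(p,s["joint_pos"])
f=grab_frame("side");fs=[grab_frame("side") for _ in range(3)];c=np.mean([x["pixels"] for x in fs+[f]],0)
u,v=proj(f,[p[0],p[1],p[2]+.019]);x,y=int(u)-30,int(v)-25;print(x,y)
np.save("pics/sidec.npy",dict(f,pixels=c),allow_pickle=True)
c=c[y:y+55,x:x+60,::-1];cv2.imwrite("pics/p4.png",cv2.resize(c.astype(np.uint8),(480,440),interpolation=2))
```

```text
t 21.55 bay mm [  14.7 -383.3  230.8] Fbay [-0.53 -0.46 -1.65] open 0.378 ang y_t -20.96 z_t [-0.  0. -1.]
[ 0.53638397 -0.30908657  0.26077147] [-5.63971146e-01 -1.15352497e-02  1.52672300e+00  3.79995653e-06
  1.62648273e+00 -1.98195068e-01]
377 188
```

View pics/p4.png

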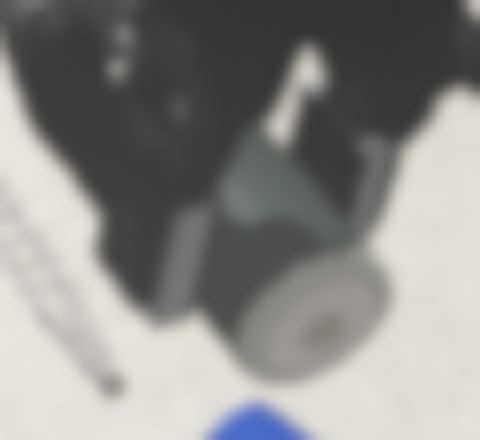

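Call:
{"name": "servo_tool", "arguments": {
  "targets": [-1,0,0,0,0,0,-10.5,-1,0,0,0,0,0,-10.5,-1,0,0,0,0,0,-10.5,-1,0,0,0,0,0,-10.5,-1,0,0,0,0,0,-10.5,-1,0,0,0,0,0,-10.5,-1,0,0,0,0,0,-10.5,-1,0,0,0,0,0,-10.5]
}}

```text
time: 22.75
eef_pos: [0.5364, -0.3091, 0.2608]
eef_rot: [0.229, 0.973, -0.0, -0.0]
force: [0.6, 0.7, -1.6]
opening: 0.38
```

Call:
{"name": "servo_tool", "arguments": {
  "targets": [-1,0,0,0,0,0,-10.5,-1,0,0,0,0,0,-10.35,-1,0,0,0,0,0,0]
}}

```text
time: 23.12
eef_pos: [0.5364, -0.3091, 0.2608]
eef_rot: [0.053, 0.999, -0.0, -0.0]
force: [0.4, 1.0, -2.0]
opening: 0.377
```

Run:
```python
from h import *
def hit(f,px,tcp,ang):
    a=np.radians(ang);d=np.array([np.cos(a),np.sin(a),0]);n=np.array([-d[1],d[0],0]);o,r=ray(f,*px)
    q=o+r*(n@(tcp-o))/(n@r)-tcp;return (q@d*1000).round(1),(q[2]*1000).round(1)
b=np.load("pics/sideb.npy",allow_pickle=True).item();c=np.load("pics/sidec.npy",allow_pickle=True).item()
T1=np.array([.536,-.309,.2603]);T2=np.array([.5364,-.3091,.2608])
for X,Y in[(507,265),(504,265),(510,265)]: print("base dist,height",hit(b,((X-390+.5)/6.5-.5+377,(Y+.5)/6.5-.5+183),T1,173.85))
for X,Y in[(322,325),(318,322),(316,316)]: print("button",hit(c,((X+.5)/8-.5+377,(Y+.5)/8-.5+188),T2,249.04))
show(80)
```

```text
base dist,height (np.float64(28.4), np.float64(14.2))
base dist,height (np.float64(29.6), np.float64(15.0))
base dist,height (np.float64(27.2), np.float64(13.5))
button (np.float64(28.3), np.float64(12.1))
button (np.float64(27.0), np.float64(11.7))
button (np.float64(26.0), np.float64(12.5))
t 23.12 bay mm [  14.7 -463.3  230.8] Fbay [ 0.28  0.99 -2.02] open 0.377 ang y_t 83.89 z_t [-0. -0. -1.]
```

Call:
{"name": "servo_tool", "arguments": {
  "targets": [-1,0.2,5.8,0,0,0,-0.1,-1,0.2,5.8,0,0,0,0,-1,0.2,5.8,0,0,0,0,-1,0.2,5.8,0,0,0,0,-1,0.2,5.8,0,0,0,0,-1,0.2,5.8,0,0,0,0,-1,0.2,5.8,0,0,0,0,-1,0.3,5.7,0,0,0,0],
  "newtons": 60
}}

```text
time: 24.12
eef_pos: [0.5682, 0.1551, 0.261]
eef_rot: [0.055, 0.998, 0.0, 0.0]
force: [1.7, -0.4, -1.8]
opening: 0.37
```

Call:
{"name": "servo_tool", "arguments": {
  "targets": [-1,0,0,5,0,0,0,-1,0,0,5,0,0,0,-1,0,0,4,0,0,0,-1,0,0,0,0,0,0,-1,0,0,0,0,0,0]
}}

```text
time: 24.75
eef_pos: [0.5691, 0.1532, 0.1229]
eef_rot: [0.054, 0.999, 0.0, 0.001]
force: [-0.5, 0.1, -1.8]
opening: 0.375
```

```bash
python3 -c "
from h import *
show(80)"
```

```text
t 24.75 bay mm [-1.  -0.1 92.9] Fbay [-0.54  0.06 -1.76] open 0.375 ang y_t 83.85 z_t [ 0.002  0.    -1.   ]
```

Call:
{"name": "servo_tool", "arguments": {
  "targets": [-1,0,0,2,0,0,-0.15,-1,0,0,1.5,0,0,0,-1,0,0,0,0,0,0,-1,0,0,0,0,0,0]
}}

```text
time: 25.25
eef_pos: [0.5685, 0.1531, 0.086]
eef_rot: [0.052, 0.999, 0.0, 0.0]
force: [0.1, 0.0, -1.4]
opening: 0.377
```

Call:
{"name": "servo_tool", "arguments": {
  "targets": [-1,0,0,0.5,0,0,0,-1,0,0,0,0,0,0,-1,0,0,0,0,0,0]
}}

```text
time: 25.62
eef_pos: [0.5684, 0.1531, 0.0809]
eef_rot: [0.051, 0.999, 0.0, 0.0]
force: [-0.1, -0.2, -1.7]
opening: 0.374
```

Call:
{"name": "servo_tool", "arguments": {
  "targets": [-1,0,0,0.4,0,0,0,-1,0,0,0,0,0,0,-1,0,0,0,0,0,0]
}}

```text
time: 26.0
eef_pos: [0.5685, 0.1531, 0.0768]
eef_rot: [0.051, 0.999, -0.0, 0.0]
force: [1.0, -0.1, -1.7]
opening: 0.381
```

```bash
python3 -c "
from h import *
show(80)"
```

```text
t 26.0 bay mm [-1.7 -0.3 46.8] Fbay [ 1.02 -0.01 -1.72] open 0.381 ang y_t 84.1 z_t [ 0. -0. -1.]
```

Call:
{"name": "servo_tool", "arguments": {
  "targets": [-1,-0.15,0,0,0,0,0,-1,0,0,0,0,0,0]
}}

```text
time: 26.25
eef_pos: [0.57, 0.153, 0.0768]
eef_rot: [0.052, 0.999, -0.0, -0.0]
force: [0.3, -0.3, -2.6]
opening: 0.375
```

Call:
{"name": "servo_tool", "arguments": {
  "targets": [-1,-0.1,0,0,0,0,0,-1,0,0,0,0,0,0]
}}

```text
time: 26.5
eef_pos: [0.5709, 0.1529, 0.0768]
eef_rot: [0.052, 0.999, 0.0, -0.0]
force: [0.6, 0.1, -2.8]
opening: 0.38
```

Call:
{"name": "servo_tool", "arguments": {
  "targets": [-1,-0.1,0,0,0,0,0,-1,0,0,0,0,0,0]
}}

```text
time: 26.75
eef_pos: [0.5719, 0.1527, 0.0768]
eef_rot: [0.052, 0.999, 0.0, -0.0]
force: [-0.7, -0.2, -1.3]
opening: 0.376
```

Call:
{"name": "servo_tool", "arguments": {
  "targets": [-1,-0.1,0,0,0,0,0,-1,0,0,0,0,0,0]
}}

```text
time: 27.0
eef_pos: [0.5729, 0.1526, 0.0768]
eef_rot: [0.052, 0.999, 0.0, -0.0]
force: [1.5, 0.4, -1.9]
opening: 0.379
```

Call:
{"name": "servo_tool", "arguments": {
  "targets": [-1,-0.1,0,0,0,0,0,-1,0,0,0,0,0,0]
}}

```text
time: 27.25
eef_pos: [0.5738, 0.1526, 0.0767]
eef_rot: [0.051, 0.999, -0.0, -0.0]
force: [-1.8, -0.2, -0.7]
opening: 0.377
```

Call:
{"name": "servo_tool", "arguments": {
  "targets": [-1,-0.1,0,0,0,0,0,-1,0,0,0,0,0,0]
}}

```text
time: 27.5
eef_pos: [0.5742, 0.1525, 0.0766]
eef_rot: [0.051, 0.999, -0.0, -0.001]
force: [-7.3, 0.3, 1.5]
opening: 0.378
```

Call:
{"name": "servo_tool", "arguments": {
  "targets": [-1,-0.1,0,0,0,0,0,-1,0,0,0,0,0,0]
}}

```text
time: 27.75
eef_pos: [0.5745, 0.1525, 0.0765]
eef_rot: [0.051, 0.999, -0.0, -0.002]
force: [-16.8, 1.8, 4.5]
opening: 0.376
```

Call:
{"name": "servo_tool", "arguments": {
  "targets": [-1,0.57,0,0,0,0,0,-1,0,0,0,0,0,0,-1,0,0,0.4,0,0,0,-1,0,0,0,0,0,0]
}}

```text
time: 28.25
eef_pos: [0.5702, 0.1529, 0.0724]
eef_rot: [0.052, 0.999, -0.0, -0.0]
force: [0.3, -0.3, -1.7]
opening: 0.381
```

Call:
{"name": "servo_tool", "arguments": {
  "targets": [-1,0,0,0.3,0,0,0,-1,0,0,0.2,0,0,0,-1,0,0,0,0,0,0]
}}

```text
time: 28.62
eef_pos: [0.5703, 0.1529, 0.0677]
eef_rot: [0.052, 0.999, -0.0, 0.0]
force: [2.2, -1.6, -0.9]
opening: 0.376
```

Call:
{"name": "servo_tool", "arguments": {
  "targets": [-1,0,0,0.3,0,0,0,-1,0,0,0.2,0,0,0,-1,0,0,0,0,0,0]
}}

```text
time: 29.0
eef_pos: [0.5701, 0.1529, 0.0625]
eef_rot: [0.052, 0.999, -0.0, -0.0]
force: [2.9, -0.7, -1.6]
opening: 0.379
```

```bash
python3 -c "
from h import *
show(80)"
```

```text
t 29.0 bay mm [ 0.  -0.4 32.5] Fbay [ 2.91 -0.36 -1.6 ] open 0.379 ang y_t 84.1 z_t [-0. -0. -1.]
```

Call:
{"name": "servo_tool", "arguments": {
  "targets": [-1,0.08,0,0,0,0,0,-1,0,0,0.3,0,0,0,-1,0,0,0,0,0,0]
}}

```text
time: 29.38
eef_pos: [0.5693, 0.153, 0.0596]
eef_rot: [0.052, 0.999, -0.0, -0.0]
force: [3.4, -0.2, -1.3]
opening: 0.379
```

Call:
{"name": "servo_tool", "arguments": {
  "targets": [-1,0,0,0.3,0,0,0,-1,0,0,0,0,0,0]
}}

```text
time: 29.62
eef_pos: [0.569, 0.153, 0.0563]
eef_rot: [0.051, 0.999, -0.0, -0.001]
force: [0.9, 1.3, -2.3]
opening: 0.377
```

Call:
{"name": "servo_tool", "arguments": {
  "targets": [-1,0,0,0.3,0,0,0,-1,0,0,0,0,0,0]
}}

```text
time: 29.88
eef_pos: [0.569, 0.153, 0.0533]
eef_rot: [0.051, 0.999, -0.0, -0.001]
force: [-2.6, 1.1, -2.4]
opening: 0.377
```

Call:
{"name": "servo_tool", "arguments": {
  "targets": [-1,0,0,0.3,0,0,0,-1,0,0,0,0,0,0]
}}

```text
time: 30.12
eef_pos: [0.569, 0.153, 0.0504]
eef_rot: [0.051, 0.999, -0.0, -0.001]
force: [-4.9, 0.9, -1.8]
opening: 0.372
```

Call:
{"name": "servo_tool", "arguments": {
  "targets": [-1,0.08,0,0,0,0,0,-1,0,0,0.2,0,0,0,-1,0,0,0,0,0,0]
}}

```text
time: 30.5
eef_pos: [0.5689, 0.153, 0.0489]
eef_rot: [0.052, 0.999, 0.0, 0.0]
force: [3.4, -0.5, -1.4]
opening: 0.38
```

Call:
{"name": "servo_tool", "arguments": {
  "targets": [-1,0,0,0.15,0,0,0,-1,0,0,0,0,0,0]
}}

```text
time: 30.75
eef_pos: [0.5689, 0.153, 0.0473]
eef_rot: [0.052, 0.999, 0.0, 0.0]
force: [4.7, 0.8, -1.0]
opening: 0.378
```

Call:
{"name": "servo_tool", "arguments": {
  "targets": [-1,0,0,0.1,0,0,0,-1,0,0,0,0,0,0]
}}

```text
time: 31.0
eef_pos: [0.5688, 0.1531, 0.0463]
eef_rot: [0.052, 0.999, 0.0, 0.0]
force: [5.0, -0.2, -0.3]
opening: 0.379
```

Call:
{"name": "servo_tool", "arguments": {
  "targets": [-1,0,0,0.1,0,0,0,-1,0,0,0,0,0,0]
}}

```text
time: 31.25
eef_pos: [0.5689, 0.1533, 0.0458]
eef_rot: [0.051, 0.999, 0.0, 0.0]
force: [3.0, 1.5, 4.5]
opening: 0.377
```

Call:
{"name": "servo_tool", "arguments": {
  "targets": [-1,0,0.02,0.1,0,0,0,-1,0,0,0,0,0,0]
}}

```text
time: 31.5
eef_pos: [0.569, 0.1538, 0.0452]
eef_rot: [0.051, 0.999, 0.0, 0.001]
force: [1.9, 3.2, 9.4]
opening: 0.377
```

Call:
{"name": "servo_tool", "arguments": {
  "targets": [-1,-0.03,0.02,0.1,0,0,0,-1,0,0,0,0,0,0]
}}

```text
time: 31.75
eef_pos: [0.5691, 0.1541, 0.0447]
eef_rot: [0.051, 0.999, 0.001, 0.0]
force: [-3.6, 4.4, 15.5]
opening: 0.376
```

```bash
python3 -c "
from h import *
show(80)"
```

```text
t 31.75 bay mm [-1.1  0.7 14.7] Fbay [-4.02  3.97 15.47] open 0.376 ang y_t 84.11 z_t [ 0.001  0.001 -1.   ]
```

Call:
{"name": "servo_tool", "arguments": {
  "targets": [-1,0,0.08,0,0,0,0,-1,0,0,0,0,0,0]
}}

```text
time: 32.0
eef_pos: [0.5691, 0.1543, 0.0446]
eef_rot: [0.051, 0.999, -0.0, 0.0]
force: [-4.5, -1.7, 16.8]
opening: 0.376
```

Call:
{"name": "servo_tool", "arguments": {
  "targets": [-1,0,0.06,0,0,0,0,-1,0,0,0,0,0,0]
}}

```text
time: 32.25
eef_pos: [0.5691, 0.1544, 0.0446]
eef_rot: [0.052, 0.999, -0.0, 0.0]
force: [-4.4, -5.6, 17.2]
opening: 0.374
```

```bash
python3 -c "
from h import *
show(80)"
```

```text
t 32.25 bay mm [-1.1  1.  14.6] Fbay [-3.8  -6.01 17.17] open 0.374 ang y_t 84.09 z_t [ 0.    -0.001 -1.   ]
```

Call:
{"name": "servo_tool", "arguments": {
  "targets": [-1,0,-0.07,0,0,0,0,-1,0,0,-0.1,0,0,0,-0.15,0,0,0,0,0,0,-0.05,0,0,0,0,0,0,0.05,0,0,0,0,0,0,0.05,0,0,0,0,0,0]
}}

```text
time: 33.0
eef_pos: [0.5689, 0.1541, 0.0441]
eef_rot: [0.052, 0.999, -0.0, -0.0]
force: [0.0, -0.1, 0.4]
opening: 0.524
```

Call:
{"name": "servo_tool", "arguments": {
  "targets": [0.05,0,0,-2,0,0,0,0.05,0,0,-5,0,0,0,0.05,0,0,-6,0,0,0,0.05,0,0,-6,0,0,0,0.05,-3,6,-2,0,0,0,0.05,-3,6,0,0,0,0,0.05,4,5,0,0,0,0,0.05,5,4,0,0,0,0]
}}

```text
time: 34.0
eef_pos: [0.5558, 0.3555, 0.2526]
eef_rot: [0.052, 0.999, -0.0, -0.0]
force: [0.0, 1.2, 1.2]
opening: 0.524
```

Call:
{"name": "servo_tool", "arguments": {
  "targets": [0.05,5,4,0,0,0,0,0.05,5,4,0,0,0,0,0.05,5,4,0,0,0,0,0.05,5,4,0,0,0,0,0.05,5,4,0,0,0,0,0.05,0,0,0,0,0,0]
}}

```text
time: 34.75
eef_pos: [0.3305, 0.5754, 0.2535]
eef_rot: [0.049, 0.999, 0.001, -0.0]
force: [-0.6, -0.1, -0.2]
opening: 0.524
```

Run:
```python
from h import *
from rig import r,grab_frame
show(80)
g=lambda a:np.clip(255*(a/255.)**.6,0,255).astype(np.uint8)
o=[]
for n,(x,y,w,h) in dict(top=(190,165,140,105),side=(205,145,130,97)).items():
    f=grab_frame(n);fs=[grab_frame(n)["pixels"] for _ in range(3)]+[f["pixels"]];f["pixels"]=np.mean(fs,0);np.save(f"pics/{n}d.npy",f,allow_pickle=True)
    o.append(cv2.resize(g(f["pixels"][y:y+h,x:x+w,::-1]),(400,300),interpolation=2))
    cv2.imwrite(f"pics/{n}full.png",f["pixels"][:,:,::-1])
full=[cv2.resize(g(cv2.imread(f"pics/{n}full.png")),(400,300),interpolation=3) for n in("top","side")]
cv2.imwrite("pics/p5.png",np.vstack([np.hstack(o),np.hstack(full)]))
```

```text
t 34.75 bay mm [-282.4  394.7  223.5] Fbay [-0.57 -0.11 -0.21] open 0.524 ang y_t 84.35 z_t [-0.     0.001 -1.   ][ WARN:0@7.851] global loadsave.cpp:1063 imwrite_ Unsupported depth image for selected encoder is fallbacked to CV_8U.
```

View pics/p5.png

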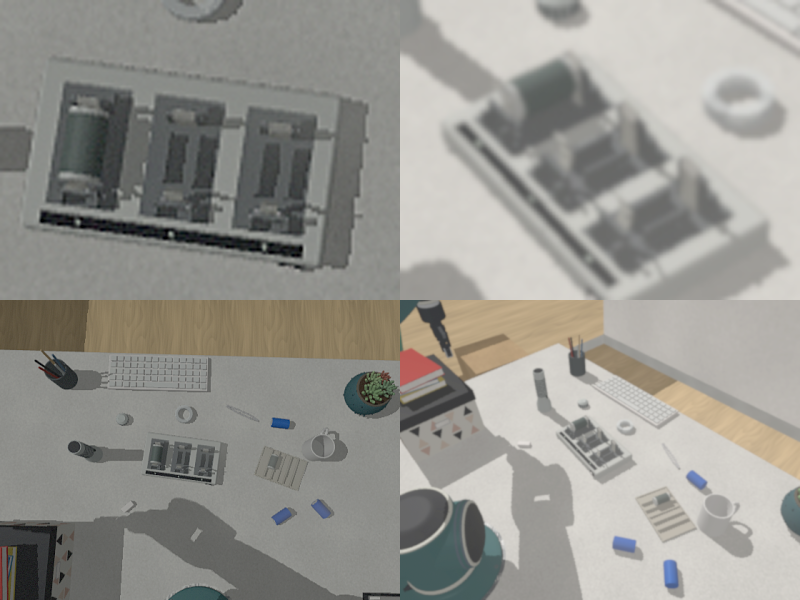

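The cell lies in the left bay at about (85,148) of the top-left crop, and everything else looks unmoved. I'll do one numeric check that it is seated and level.

Run:
```python
from h import *
Tm={};E={}
for n,(x,y,w,h) in dict(top=(205,190,40,60),side=(235,155,40,45)).items():
    f=np.load(f"pics/{n}d.npy",allow_pickle=True).item();p=f["pixels"][y:y+h,x:x+w];d=p[:,:,1]/p[:,:,0]
    m=((d>1.045)).astype(np.uint8);k,l,st,c=cv2.connectedComponentsWithStats(m);i=1+np.argmax(st[1:,4])
    b=cv2.minAreaRect(np.argwhere(l==i)[:,::-1].astype(np.float32));bp=cv2.boxPoints(b)+[x,y]
    e=[np.linalg.norm(bp[j]-bp[j-1]) for j in range(4)];j=int(np.argmin(e))
    A=(bp[j]+bp[j-1])/2;B=(bp[j-2]+bp[j-3])/2
    if A[1]>B[1] : A,B=B,A   # A far
    E[n]=(f,A,B);Tm[n]=(f,c[i]+[x,y]);print(n,st[i],b)
print("centroid",tri(*Tm["top"],*Tm["side"]))
for k,nm in((1,"far"),(2,"near")): print(nm,tri(E["top"][0],E["top"][k],E["side"][0],E["side"][k]))
q,_=tri(*Tm["top"],*Tm["side"]);print("bay",bay(q,80))
# bystander change in both views outside charger/tray/arm
for n in("top","side"):
    a=np.load(f"pics/{n}a.npy",allow_pickle=True).item()["pixels"];b=np.load(f"pics/{n}d.npy",allow_pickle=True).item()["pixels"]
    m=(np.abs(a-b).max(2)>25).astype(np.uint8);k,l,st,c=cv2.connectedComponentsWithStats(m);print(n,[s.tolist() for s in st[1:] if s[4]>12])
```

```text
top [  1   4  31  45 801] ((17.554584503173828, 25.84061050415039), (28.415197372436523, 43.019287109375), 7.594643592834473)
side [  7  10  20  17 208] ((17.195877075195312, 17.69072151184082), (12.590291976928711, 17.26088523864746), 66.03751373291016)
centroid (array([0.56779339, 0.14824797, 0.06333947]), np.float64(0.002295379815510601))
far (array([0.61210334, 0.14871383, 0.05131012]), np.float64(0.025084809927471873))
near (array([0.52559285, 0.13982568, 0.08096038]), np.float64(0.02162969602344993))
bay [-1.8 -5.2 33.3]
top [[214, 202, 10, 3, 17], [231, 205, 12, 29, 204], [215, 207, 3, 17, 22], [221, 206, 7, 22, 56], [400, 222, 18, 25, 197], [210, 225, 11, 3, 20], [412, 226, 16, 24, 203], [131, 277, 338, 140, 14213], [0, 347, 2, 42, 84], [244, 346, 10, 13, 72], [475, 412, 30, 5, 36]]
side [[0, 0, 75, 82, 2315], [0, 18, 58, 90, 1995], [240, 163, 23, 14, 192], [248, 180, 24, 17, 166], [109, 189, 147, 231, 14806], [37, 261, 32, 20, 210], [156, 271, 12, 9, 80], [72, 273, 30, 22, 310], [188, 274, 7, 8, 42], [29, 276, 13, 34, 305], [103, 282, 7, 9, 25], [372, 290, 30, 27, 490], [86, 300, 16, 72, 330], [368, 301, 4, 5, 14], [91, 302, 25, 62, 345], [370, 305, 6, 5, 17], [35, 311, 28, 30, 199], [378, 310, 33, 18, 288], [107, 364, 6, 8, 19]]<stdin>:4: RuntimeWarning: invalid value encountered in divide
```

Run:
```python
from h import *
C0b=C0+.081*V
def P(bx,by,bz): q=C0b+U*bx/1000+V*by/1000;return [q[0],q[1],.03+bz/1000]
o=[]
for n,(x,y,w,h) in dict(top=(200,190,50,50),side=(230,150,50,50)).items():
    f=np.load(f"pics/{n}d.npy",allow_pickle=True).item();c=f["pixels"][y:y+h,x:x+w,::-1]
    c=np.clip(255*(c/255)**.6,0,255).astype(np.uint8);raw=cv2.resize(c,(390,390),interpolation=2);im=raw.copy();k=390/w
    for bx,col in((-32,(0,0,255)),(27.6,(0,255,0))):
        q=[proj(f,P(bx,17*np.cos(a),29+17*np.sin(a))) for a in np.linspace(0,2*np.pi,40)]
        q=((np.array(q)-[x,y]+.5)*k-.5).round().astype(np.int32);cv2.polylines(im,[q],True,col,1)
    o.append(im)
cv2.imwrite("pics/p6.png",np.hstack(o))
```

```text
(no output)
```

View pics/p6.png

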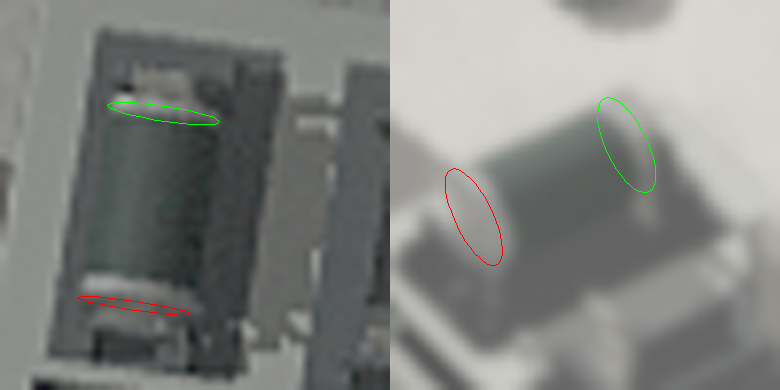

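```bash
python3 -c "
from rig import r
r.job_done();print(r.state()['time'])"
```

```text
the job is handed in; nothing more can be done
the job is handed in; nothing more can be done
```

The D cell is loaded in the left bay, which has the stiffest leaf, and the job is handed in at about 35 s of the 72 s allowed.

- **Leaf tests:** I pressed each leaf to its stop, left, then middle, then right. They pushed back with about 9 N, 3.5–4 N and 3–3.5 N at the stop. Pressing on a little to confirm each stop peaked at about 19 N, under the 25 N limit.
- **Loading:** I took the larger grey cell from the tray and checked its two ends in the side camera. The stud was clear on one end and the other was flat. I touched the cell to the plate lip to line it up, then lowered it with the button towards the fixed contact. Rail contact on both sides put the axis at 28.6 mm above the deck, against 29 mm nominal. I then let go and moved the arm clear.
- **Last checks:** The outline predicted for a level, seated cell matched both camera views to about 1 pixel (2 mm). A before/after picture comparison showed changes only at the charger bay, the emptied groove, and the arm and its shadow.
- **Check that failed:** A triangulation of the loaded cell's ends gave unusable numbers, because the colour mask picked up the bay's dark well. I relied on the outline check and the force readings instead.

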